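Hang the slide basket to drain and cover the staining dish

ROBOT

A 6-joint arm with a two-finger parallel gripper is mounted at the origin on the work surface. World frame = base frame: x ahead of the robot, y to its left, z up, the work surface at z = 0. Lengths are in m, angles in rad, forces in N, time in s.
With the tool pointing down it reaches from about 0.35 to 0.85 m from the base axis. Payload 8.1 kg.
Tool frame: the origin (TCP) lies at the very end of the fingers, on their centre line; the grasp point (between the pads) lies 19 mm behind it; x points along the fingers, y is the direction in which the jaws open and shut, and the axes are right-handed (so a half turn about x gives the same grasp; the last joint's range is limited). The gripper opens to 93 mm and grips with 3 to 60 N. Pads are 15 mm wide; open, the fingers measure 128 mm over their backs; the gripper's body (75 mm by 188 mm) begins 65 mm behind the grasp point.
Start: joints at [1.21, 0.13, 1.488, -0, 1.523, -0.085], TCP at [0.163, 0.577, 0.219] pointing down, gripper open.
Joint ranges: [-2.96, 2.96], [-0.89, 2.26], [0.02, 2.5], [-1.34, 4.48], [0, 2.73], [-2.66, 2.66]. Speed limits (rad/s): [2.39, 2.39, 2.79, 3.14, 3.14, 3.14].

INTERFACE

Orientations are given as a rotation vector (axis times angle).
In Python, from plant import * gives the robot as it stands. The module is installed in compiled form; this text tells all that it offers.
- The arm moves only by the tool apply_moves, never from a script. Its argument "series" is a list of rows, each an object with "jaw": the gripper's target within -1 to 1 (shut at 1, half-way at 0, fully open at -1); "linear": the shift along the tool's x, y, z normalised to -1 to 1, where 1 is 0.6 m, a list of three; "roll": the turn about the tool's x normalised to -1 to 1, where 1 is 30 degrees. A call has 1 to 20 rows; each row is the pose to reach, as a shift and turn from the pose measured when the call began, along the tool's axes at that moment; what a row does not reach only later rows make up. A row lasts 1/8 s, in which the tool goes at most 62.5 mm and 10.7 degrees, less where a joint would pass 70% of its speed; a pose out of reach is approached as far as the arm can. A call with a number of a shift or a turn outside -1 to 1 is refused whole. A call with a gripper value outside its range is refused whole. The fingers move at their own pace and stop on an object; "force" is the grip in N (left out, the last holds). Time passes only in rows, so rows that repeat a pose let the fingers close. It gives the time, the measured TCP pose, the force and the opening at its end, in the units of the state.
- read_state(): the state, without advancing time (a new reading comes with each control period).
- read_camera(name): name is "side" or "top"; returns a dict with "pixels" (400x640x3 uint8, blue, green, red), "intrinsics" (3x3 intrinsics, pixels), "rvec" (rotation vector, rad) and "tvec" (3), from world to camera coordinates, as OpenCV has them. Camera axes: x right, y down, z forward; pixel columns grow to the right and rows downward; lengths in m; the calibration is good to about 2 mm. A picture is of the moment at which its call begins. There is no depth.
- close_job(): hands the job in, once; it reports no verdict.
The state is a dict: "t": time; "q": joint angles; "dq": joint speeds; "joint_torque": joint torques, N m; "tool_pos": TCP position; "orientation": TCP orientation; "force": force on the tool from outside, world axes, zero at the start; "wrist_torque": the same for the moment, N m; "opening": finger opening in m.
Only numpy, scipy, OpenCV 4.12 (cv2) and the standard library are available. Lean on these libraries where they do the work, as an engineer would, in place of code of your own. Each camera call takes 0.05 s, during which the arm holds its last target. There are 200 camera calls.

TASK

Lift the wire slide basket out of the staining dish and hang it by its handle on the hook of the drain stand, so that it hangs free and level from the peak in the middle of its handle. Then gently put the lid on the emptied dish so that it sits fully home on the rim. Keep the basket roughly upright all the way, leave the dish where it stands, and do not shift the slide box, the bottle or the petri dish.

Things in the scene. Friction and masses are not known exactly. Their poses are not given: they have to be found in the camera images.
- basket_mid (a point): centre of the loose steel wire slide basket (about 0.3 kg), half-way up, 63.5 mm above its underside. Its body is 66 mm along x, 110 mm along y, 40 mm high, and holds glass slides; z is up. A rigid 9 mm round-rod handle stands in its y-z plane: uprights at y = +-55 mm and a top bar 112 mm above the underside. The basket is the same turned by half a turn
- basket_bar (a point): on the centreline of the handle's top bar, 36 mm along +y from the middle (the bar at -36 mm is alike), 48.5 mm above basket_mid; axes of the basket. The bar is straight and level from |y| = 18 to 55 mm and rises between as an upside-down V. Pinched here along x, it leaves the V free for the hook
- basket_peak (a point): top of the upside-down V in the middle of the basket's handle, on the rod's centreline: 127 mm above the basket's underside, 15 mm above the centreline of the straight bar; axes of the basket
- hook_seat (a point): where basket_peak ends up when hung properly: 11 mm above the centreline of the hook's lowest part, 221 mm above the bench; axes of the stand. To hang: with the bar along the stand's y, pass the handle over the hook's tip in the stand's +x, then lower it. The hung basket's underside is 94 mm above the bench
- stand: fixed drain stand, z up, origin on the bench under the hook's lowest part. Hook: 8 mm steel rod in the x-z plane; from a post at x = +85 mm (238 mm high) it slopes down to its lowest part at x = 0 (centreline 210 mm high), then turns up at 45 degrees to its free tip at x = -27 mm (end 236 mm high), which points to the robot's side. Base plate x -60 to +100 mm, 110 mm wide, 12 mm thick
- lid_grip (a point): centre of the black upright grip of the loose steel lid (0.2 kg), 24 mm above the lid's underside. Grip 12 mm along x, 44 along y, 28 high; below it a plate 104 x 148 x 4 mm, and below that a block 84 x 128 x 6 mm that drops into the dish's mouth with 4 mm play a side. 18 mm above dish_rim when fully home. The lid starts on the bench, grip up; half a turn makes no difference
- dish: open rectangular steel staining dish, loose (0.8 kg), outside 100 mm along x, 144 mm along y, 60 mm high, walls and floor 4 mm; origin at the centre of its underside on the bench. The basket stands on its floor at the start, its long side along the dish's, with about 13 mm play
- dish_rim (a point): centre of the dish's mouth, at the height of its rim (60 mm above the bench); axes of the dish
- reagent: bystander: small capped bottle, 52 mm wide, 100 mm high; origin at the centre of its underside
- slidebox: bystander: small grey closed slide box, 32 x 85 x 24 mm; origin at the centre of its underside
- petri: bystander: clear closed petri dish, 94 mm wide, 18 mm high; origin at the centre of its underside

How it is judged:
By the outcome, as a careful person would: the job done as asked, in the order asked, and still so for the second after the job is handed in, with the robot touching nothing.
It also fails if it takes over 72 s, if anything falls off the work surface, if the arm or the gripper's body presses on something with over 40 N, if the wrist force passes 120 N, or if a joint passes its speed limit or range.

## Working session

There is one attempt and no reset: what is moved stays moved. The work goes in short steps, Python scripts to look and compute and a tool call to move; the robot and the scene stay as the last step left them, time stands still between calls to the robot, and variables do not carry over. Pictures are saved under pics/ and viewed, about 8 in all and at most 12, crops included, and the job is handed in when it is done.

Besides the shell and the picture viewer there is one more tool, called after "Emit:" as a command line: name --argument value ..., lists and objects as JSON in quotes. apply_moves: Moves the arm, as the interface text tells. Its arguments: {"type":"object","properties":{"series":{"type":"array"},"force":{"type":"number"}},"required":["series"]}

```bash
mkdir -p pics
cat > h.py <<'E'
from plant import *
import numpy as np, cv2
from scipy.spatial.transform import Rotation as R
def cam(n):
    c=read_camera(n); M=cv2.Rodrigues(np.array(c["rvec"],float))[0]
    return c["pixels"],np.array(c["intrinsics"]),M,np.array(c["tvec"],float).ravel()
def ray(C,u,v):
    _,K,M,t=C; return -M.T@t, M.T@np.linalg.solve(K,[u,v,1.])
def onz(C,u,v,z):
    o,d=ray(C,u,v); return o+d*(z-o[2])/d[2]
def proj(C,p):
    _,K,M,t=C; q=K@(M@np.array(p,float)+t); return q[:2]/q[2]
def two(A,a,B,b):
    o1,d1=ray(A,*a);o2,d2=ray(B,*b)
    s=np.linalg.lstsq(np.c_[d1,-d2],o2-o1,rcond=None)[0]
    p,q=o1+s[0]*d1,o2+s[1]*d2; return (p+q)/2,np.linalg.norm(p-q)
E
python3 - <<'E'
from h import *
for n in("top","side"):
    C=cam(n); cv2.imwrite(f"pics/{n}1.png",C[0]); print(n,-C[2].T@C[3],C[2][2])
s=read_state();print(s); print(R.from_rotvec(s["orientation"]).as_matrix().round(3))
E
```

```text
top [ 0.39844763 -0.01000788  1.17011801] [ 0.15799295  0.02743495 -0.98705904]
side [ 0.42579003 -0.79815928  0.83740478] [ 0.10677544  0.7604978  -0.64050144]
{'t': 0.1, 'q': array([ 1.20960357e+00,  1.31099556e-01,  1.48916978e+00, -1.61930917e-05,
        1.52301419e+00, -8.53898339e-02]), 'dq': array([-0.00087226,  0.00010058, -0.00281982,  0.00030644,  0.00289807,
       -0.00057232]), 'joint_torque': array([ 9.77661366e-04, -5.61341572e+01, -4.93092263e+01,  7.69349118e-02,
        2.92250019e-02, -1.02261743e-04]), 'tool_pos': array([0.16318537, 0.57684068, 0.21768438]), 'orientation': array([ 0.21519976,  1.5602916 , -0.21780234]), 'force': array([ 0.13074183, -0.64739985, -0.45559304]), 'wrist_torque': array([0.0183884 , 0.04388366, 0.00060802]), 'opening': 0.09293886125155884}
[[-0.001  0.272  0.962]
 [-0.002  0.962 -0.272]
 [-1.    -0.002 -0.   ]]
```

View pics/top1.png

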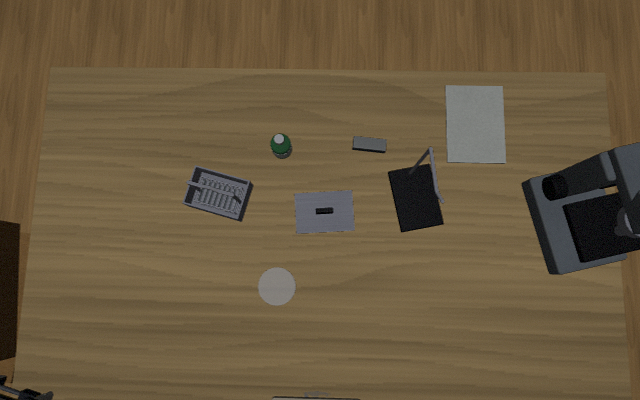

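View pics/side1.png

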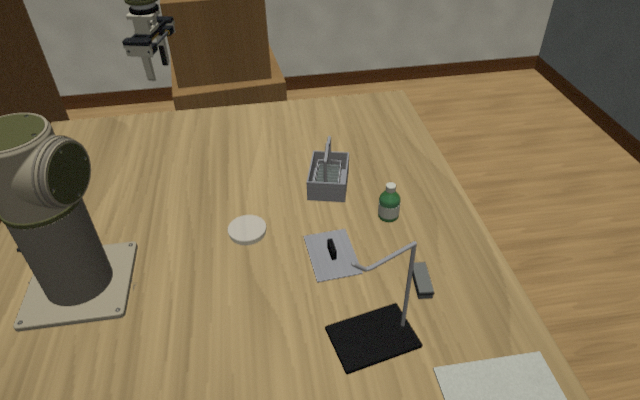

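Top: dish about (217,193), lid grip (325,211), stand plate (416,198) with the hook above (432,165), petri (277,287), bottle (281,146), slide box (369,144). Side: basket handle peak about (328,140), hook tip (354,265), lid (331,255).

Run:
```python
from h import *
T=cam("top");S=cam("side")
print(proj(T,[0,0,0]),proj(T,[.5,0,0]),proj(T,[.5,.2,0]))
for n,u,v in(("dish",217,193),("lid",325,212),("stand",416,198),("petri",277,287),("reag",281,150),("box",369,144)): print(n,onz(T,u,v,0).round(3))
a=cv2.resize(T[0][130:240,165:275],None,fx=5,fy=5,interpolation=cv2.INTER_CUBIC)
b=cv2.resize(T[0][140:240,360:460],None,fx=5,fy=5,interpolation=cv2.INTER_CUBIC)[:550]
c=cv2.resize(S[0][125:225,290:400],None,fx=3,fy=3,interpolation=cv2.INTER_CUBIC)
d=cv2.resize(S[0][225:375,305:435],None,fx=3,fy=3,interpolation=cv2.INTER_CUBIC)
br=lambda i:cv2.convertScaleAbs(i,alpha=1.6,beta=15)
L=np.zeros((600,800,3),np.uint8)
t=lambda im,w,h:cv2.resize(im,(w,h),interpolation=cv2.INTER_CUBIC)
L[:400,:400]=t(br(T[0][145:225+10,175:265]),400,400)
L[:400,400:]=t(br(T[0][145:235,365:455]),400,400)
L[400:,:400]=0
cv2.imwrite("pics/c1.png",np.hstack([t(br(T[0][145:235,175:265]),400,400),t(br(T[0][145:235,365:455]),400,400)]))
cv2.imwrite("pics/c2.png",np.hstack([t(br(S[0][125:225,290:390]),400,400),t(br(S[0][230:380,300:450]),400,400)]))
```

```text
[314.85489327 445.69846917] [319.22326793 235.06603283] [240.91884283 233.39263691]
dish [0.604 0.267 0.   ]
lid [ 0.559 -0.014  0.   ]
stand [ 0.6   -0.246  0.   ]
petri [0.368 0.103 0.   ]
reag [0.721 0.105 0.   ]
box [ 0.741 -0.125  0.   ]
```

View pics/c1.png

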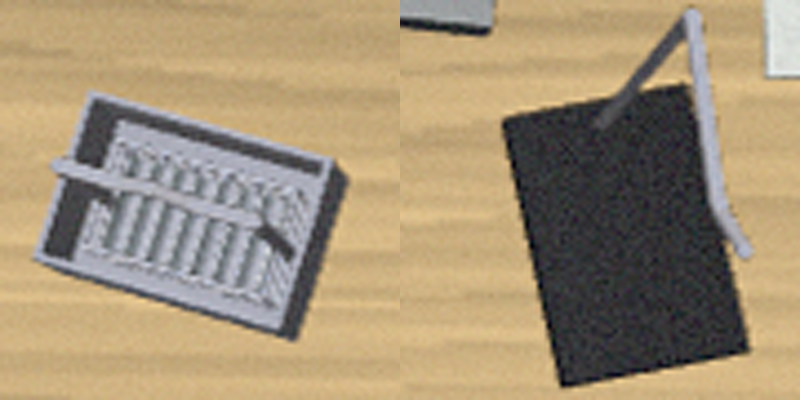

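View pics/c2.png

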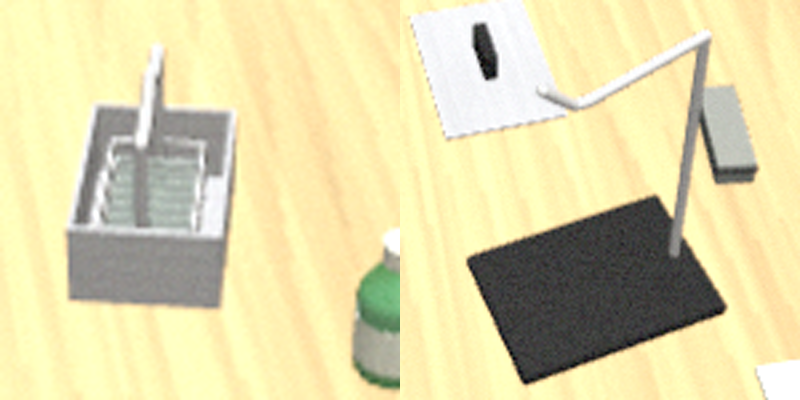

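Crops show the rim corners at crop (92,93), (333,160), (284,328), (36,260), the bar from (58,165) to (270,225), plate corners at (502,120), (688,85), (748,350), (562,386), and the hook bend near (718,200) with its tip at (747,255).

Run:
```python
from h import *
T=cam("top");S=cam("side")
k=90/400
def t1(u,v):return 175+u*k-.4,145+v*k-.4
def t2(u,v):return 365+(u-400)*k-.4,145+v*k-.4
def s1(u,v):return 290+u*.25-.4,125+v*.25-.4
def s2(u,v):return 300+(u-400)*.375-.3,230+v*.375-.3
# dish
P=np.array([onz(T,*t1(*p),.06)[:2] for p in((92,93),(333,160),(284,328),(36,260))])
print("rim",P.round(4).tolist(),P.mean(0),[np.linalg.norm(P[i]-P[i-1]).round(4) for i in range(4)])
for a,b in((1,0),(2,3)): d=P[b]-P[a];print("ang long",np.degrees(np.arctan2(d[1],d[0])))
P=np.array([onz(S,*s1(*p),.06)[:2] for p in((96,106),(238,110),(224,237),(68,231))])
print("rim side",P.round(4).tolist(),P.mean(0),[np.linalg.norm(P[i]-P[i-1]).round(4) for i in range(4)])
A=onz(T,*t1(58,165),.116);B=onz(T,*t1(268,222),.116);d=A-B
print("bar",A,B,(A+B)/2,np.linalg.norm(d),np.degrees(np.arctan2(d[1],d[0])))
print("bar side", onz(S,*s1(157,50),.116),onz(S,*s1(144,140),.116))
# stand
P=np.array([onz(T,*t2(*p),.012)[:2] for p in((502,120),(688,85),(748,350),(562,386))])
print("plate",P.round(4).tolist(),P.mean(0),[np.linalg.norm(P[i]-P[i-1]).round(4) for i in range(4)])
ds=(P[0]+P[1]-P[2]-P[3]);ds/=np.linalg.norm(ds);o=P.mean(0)-.02*ds
print("stand x",ds,np.degrees(np.arctan2(ds[1],ds[0])),"origin",o)
P=np.array([onz(S,*s2(*p),.012)[:2] for p in((468,260),(656,196),(726,308),(527,382))])
print("plate side",P.mean(0),[np.linalg.norm(P[i]-P[i-1]).round(4) for i in range(4)])
print("bend",two(T,t2(718,202),S,s2(578,105)),"tip",two(T,t2(747,254),S,s2(543,91)),"post",two(T,t2(692,17),S,s2(706,38)))
print("bend pred tool T",proj(T,[*o,.21]),t2(718,202),proj(S,[*o,.21]),s2(578,105))
# lid
g=cv2.cvtColor(T[0],cv2.COLOR_BGR2HSV)
m=((g[...,1]<70)&(g[...,2]>60)).astype(np.uint8)*255; m[:,:285]=0;m[:,365:]=0;m[:180]=0;m[245:]=0
m=cv2.morphologyEx(m,cv2.MORPH_CLOSE,np.ones((9,9)))
c=max(cv2.findContours(m,0,2)[0],key=cv2.contourArea);c=np.array([onz(T,*p[0],.010)[:2] for p in c],np.float32)
print("lid",cv2.minAreaRect(c*1000))
k=(T[0].max(2)<55).astype(np.uint8);k[:,:300]=0;k[:,350:]=0;k[:195]=0;k[:,:]*=1;k[230:]=0
q=np.argwhere(k);print("grip",len(q),q.mean(0),onz(T,*q.mean(0)[::-1],.03))
ks=(S[0].max(2)<70).astype(np.uint8);ks[:,:322]=0;ks[:,342:]=0;ks[:235]=0;ks[262:]=0
q2=np.argwhere(ks);print("grip side",len(q2),two(T,q.mean(0)[::-1],S,q2.mean(0)[::-1]))
```

```text
rim [[0.6613, 0.3112], [0.6256, 0.1742], [0.5312, 0.1969], [0.5662, 0.3363]] [0.59609012 0.25464166] [np.float64(0.0984), np.float64(0.1416), np.float64(0.0971), np.float64(0.1438)]
ang long 75.38841548104537
ang long 75.91399869560469
rim side [[0.5686, 0.3316], [0.664, 0.3096], [0.6275, 0.1726], [0.5311, 0.1959]] [0.59779562 0.2524004 ] [np.float64(0.1408), np.float64(0.0979), np.float64(0.1417), np.float64(0.0992)]
bar [0.60875038 0.31060018 0.116     ] [0.58032891 0.19760849 0.116     ] [0.59453964 0.25410434 0.116     ] 0.11651137655760938 75.88096085010051
bar side [0.60765622 0.30809198 0.116     ] [0.58254939 0.20776674 0.116     ]
plate [[0.6655, -0.1718], [0.6881, -0.2787], [0.535, -0.3098], [0.5124, -0.2051]] [ 0.60026708 -0.2413469 ] [np.float64(0.1567), np.float64(0.1093), np.float64(0.1562), np.float64(0.1071)]
stand x [0.97859432 0.20579882] 11.876265374477827 origin [ 0.58069519 -0.24546288]
plate side [ 0.60050865 -0.24679056] [np.float64(0.1075), np.float64(0.1568), np.float64(0.1076), np.float64(0.1555)]
bend (array([ 0.58082314, -0.2463735 ,  0.2076675 ]), np.float64(0.0030213520920806497)) tip (array([ 0.55409488, -0.25332984,  0.23224557]), np.float64(0.0010998802504938272)) post (array([ 0.66504325, -0.22925336,  0.23574593]), np.float64(0.00037218842643580515))
bend pred tool T [435.93140891 190.61482791] (436.15000000000003, 190.04999999999998) [367.18908963 267.54893349] (366.45, 269.075)
lid ((559.7313232421875, -10.321052551269531), (104.4409408569336, 149.699951171875), 4.515357494354248)
grip 100 [210.5 324. ] [ 0.55905792 -0.01090956  0.03      ]
grip side 122 (array([ 0.55985744, -0.0109085 ,  0.02214034]), np.float64(0.0006095247446836444))
```

```bash
cat >> h.py <<'E'
def mv(p,yaw):
    s=read_state();M=R.from_rotvec(s["orientation"]).as_matrix()
    y0=np.degrees(np.arctan2(M[1,1],M[0,1]))
    print("t",round(s["t"],2),"pos",s["tool_pos"].round(4),"yaw",y0.round(2),"F",s["force"].round(1),"op",round(s["opening"],4))
    print(" linear",(M.T@(np.array(p)-s["tool_pos"])/.6).round(4),"roll",((y0-yaw)/30).round(4))
E
python3 -c "
from h import *
mv([.604,.2875,.21],-14.2)"
```

```text
t 0.3 pos [0.1633 0.5772 0.2183] yaw 74.2 F [-0.5 -0.6 -0.6] op 0.0932
 linear [ 0.0139 -0.2645  0.8382] roll 2.9466
```

Emit:
apply_moves --series '[{"jaw": -1,"linear": [0.004,-0.08,0.25],"roll": 0.3},{"jaw": -1,"linear": [0.006,-0.13,0.4],"roll": 0.6},{"jaw": -1,"linear": [0.008,-0.16,0.5],"roll": 0.9},{"jaw": -1,"linear": [0.01,-0.22,0.7],"roll": 1},{"jaw": -1,"linear": [0.014,-0.2645,0.838],"roll": 1},{"jaw": -1,"linear": [0.014,-0.2645,0.838],"roll": 1},{"jaw": -1,"linear": [0.014,-0.2645,0.838],"roll": 1},{"jaw": -1,"linear": [0.014,-0.2645,0.838],"roll": 1},{"jaw": -1,"linear": [0.014,-0.2645,0.838],"roll": 1},{"jaw": -1,"linear": [0.014,-0.2645,0.838],"roll": 1},{"jaw": -1,"linear": [0.014,-0.2645,0.838],"roll": 1},{"jaw": -1,"linear": [0.014,-0.2645,0.838],"roll": 1}]'

```text
t: 1.8
tool_pos: [0.6029, 0.2887, 0.2102]
orientation: [0.623, 1.479, -0.624]
force: [-0.3, -0.7, -0.9]
opening: 0.0928
```

Emit:
apply_moves --series '[{"jaw": -1,"linear": [0,0,0],"roll": 0.33},{"jaw": -1,"linear": [0,0,0],"roll": 0.66},{"jaw": -1,"linear": [0,0,0],"roll": 1},{"jaw": -1,"linear": [0,0,0],"roll": 1},{"jaw": -1,"linear": [0,0,0],"roll": 1}]'

```text
t: 2.42
tool_pos: [0.6025, 0.2893, 0.2104]
orientation: [1.02, 1.319, -1.02]
force: [-0.0, -0.3, 0.9]
opening: 0.0931
```

```bash
python3 -c "
from h import *
mv([.604,.2875,.15],-14.2)"
```

```text
t 2.42 pos [0.6025 0.2893 0.2104] yaw 14.58 F [-0.  -0.3  0.9] op 0.0931
 linear [0.1006 0.0017 0.0035] roll 0.9592
```

Emit:
apply_moves --series '[{"jaw": -1,"linear": [0,0.0017,0.0035],"roll": 0.33},{"jaw": -1,"linear": [0.02,0.0017,0.0035],"roll": 0.66},{"jaw": -1,"linear": [0.06,0.0017,0.0035],"roll": 0.96},{"jaw": -1,"linear": [0.1,0.0017,0.0035],"roll": 0.96},{"jaw": -1,"linear": [0.1,0.0017,0.0035],"roll": 0.96},{"jaw": -1,"linear": [0.1,0.0017,0.0035],"roll": 0.96}]'

```text
t: 3.18
tool_pos: [0.6043, 0.2877, 0.1515]
orientation: [1.389, 1.082, -1.388]
force: [0.7, -0.3, 0.6]
opening: 0.0933
```

```bash
python3 -c "
from h import *
mv([.604,.2875,.097],-14.2)
T=cam('top');S=cam('side')
t=lambda im:cv2.convertScaleAbs(cv2.resize(im,(400,400),interpolation=cv2.INTER_CUBIC),alpha=1.5,beta=15)
cv2.imwrite('pics/g1.png',np.hstack([t(T[0][145:235,175:265]),t(S[0][85:205,270:390])]))"
```

```text
t 3.17 pos [0.6043 0.2877 0.1515] yaw -14.13 F [ 0.7 -0.3  0.6] op 0.0933
 linear [ 0.0908 -0.0005  0.0005] roll 0.0023
```

View pics/g1.png

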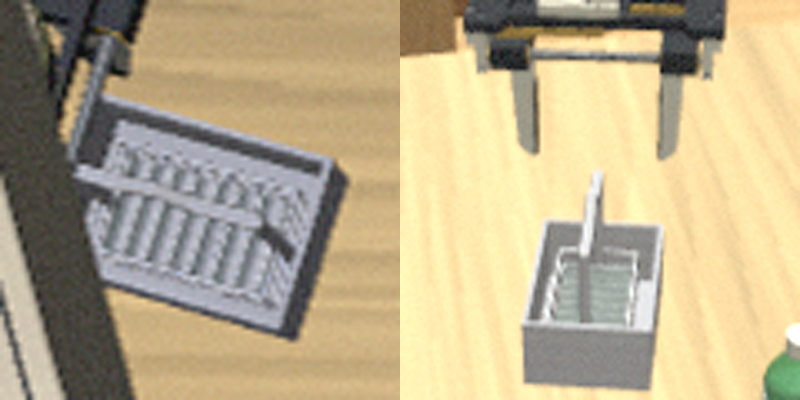

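The side crop shows the finger tips at (527,150) and (665,155), straddling the bar at (597,180), so I'll descend and pinch.

Emit:
apply_moves --series '[{"jaw": -1,"linear": [0.03,0,0],"roll": 0},{"jaw": -1,"linear": [0.06,0,0],"roll": 0},{"jaw": -1,"linear": [0.09,0,0],"roll": 0},{"jaw": -1,"linear": [0.09,0,0],"roll": 0},{"jaw": 1,"linear": [0.09,0,0],"roll": 0},{"jaw": 1,"linear": [0.09,0,0],"roll": 0},{"jaw": 1,"linear": [0.09,0,0],"roll": 0},{"jaw": 1,"linear": [0.09,0,0],"roll": 0},{"jaw": 1,"linear": [0.09,0,0],"roll": 0},{"jaw": 1,"linear": [0.09,0,0],"roll": 0},{"jaw": 1,"linear": [0.09,0,0],"roll": 0},{"jaw": 1,"linear": [0.09,0,0],"roll": 0}]' --force 25

```text
t: 4.78
tool_pos: [0.6049, 0.2879, 0.0982]
orientation: [1.391, 1.081, -1.387]
force: [-0.2, 0.1, -0.5]
opening: 0.0175
```

Emit:
apply_moves --series '[{"jaw": 1,"linear": [0,0,0],"roll": 0},{"jaw": 1,"linear": [0,0,0],"roll": 0},{"jaw": 1,"linear": [0,0,0],"roll": 0}]' --force 60

```text
t: 5.15
tool_pos: [0.6048, 0.288, 0.0982]
orientation: [1.391, 1.081, -1.387]
force: [-1.9, 0.9, 1.1]
opening: 0.0076
```

```bash
python3 -c "
from h import *
mv([.604,.2875,.24],-14.2)"
```

```text
t 5.15 pos [0.6048 0.288  0.0982] yaw -14.17 F [-1.9  0.9  1.1] op 0.0076
 linear [-0.2364 -0.0007  0.0008] roll 0.001
```

Emit:
apply_moves --series '[{"jaw": 1,"linear": [0,0,0],"roll": 0},{"jaw": 1,"linear": [0,0,0],"roll": 0},{"jaw": 1,"linear": [-0.01,0,0],"roll": 0},{"jaw": 1,"linear": [-0.02,0,0],"roll": 0},{"jaw": 1,"linear": [-0.03,0,0],"roll": 0},{"jaw": 1,"linear": [-0.03,0,0],"roll": 0},{"jaw": 1,"linear": [-0.03,0,0],"roll": 0}]'

```text
t: 6.02
tool_pos: [0.6047, 0.2879, 0.1161]
orientation: [1.391, 1.081, -1.387]
force: [-0.6, -0.9, -4.0]
opening: 0.0072
```

```bash
python3 -c "
from h import *
mv([.604,.2875,.24],-14.2)
print(read_state()['wrist_torque'])
T=cam('top');S=cam('side')
t=lambda im:cv2.convertScaleAbs(cv2.resize(im,(400,400),interpolation=cv2.INTER_CUBIC),alpha=1.5,beta=15)
cv2.imwrite('pics/g2.png',np.hstack([t(T[0][145:235,175:265]),t(S[0][85:205,270:390])]))"
```

```text
t 6.03 pos [0.6047 0.2879 0.1161] yaw -14.17 F [-0.6 -0.9 -4. ] op 0.0072
 linear [-0.2065 -0.0007  0.0007] roll 0.001
[ 0.00272307  0.0282297  -0.00456292]
```

View pics/g2.png

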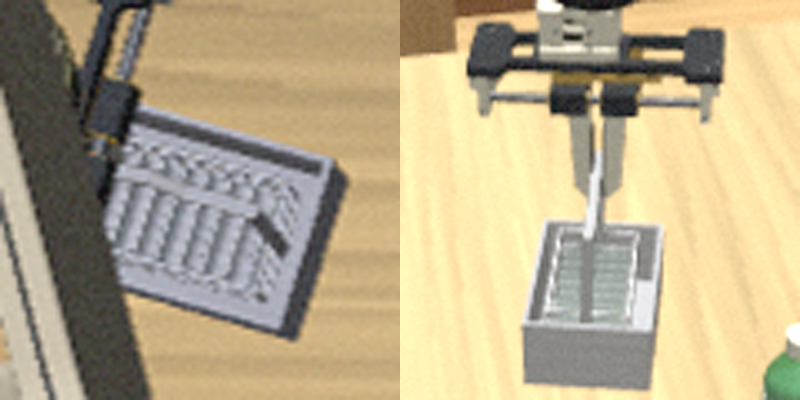

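The basket is lifting cleanly: the handle is pinched at (595,190), the load is 4 N and the dish has not moved. Next I'll lift it higher.

Emit:
apply_moves --series '[{"jaw": 1,"linear": [-0.03,0,0],"roll": 0},{"jaw": 1,"linear": [-0.07,0,0],"roll": 0},{"jaw": 1,"linear": [-0.11,0,0],"roll": 0},{"jaw": 1,"linear": [-0.15,0,0],"roll": 0},{"jaw": 1,"linear": [-0.19,0,0],"roll": 0},{"jaw": 1,"linear": [-0.215,0,0],"roll": 0},{"jaw": 1,"linear": [-0.215,0,0],"roll": 0},{"jaw": 1,"linear": [-0.215,0,0],"roll": 0}]'

```text
t: 7.12
tool_pos: [0.6039, 0.2876, 0.2437]
orientation: [1.389, 1.082, -1.389]
force: [0.2, -0.3, -5.3]
opening: 0.0074
```

```bash
python3 -c "
from h import *
mv([.466,-.2345,.245],11.9)"
```

```text
t 7.12 pos [0.6039 0.2876 0.2437] yaw -14.17 F [ 0.2 -0.3 -5.3] op 0.0074
 linear [-0.0022 -0.0099  0.9   ] roll -0.8689
```

Emit:
apply_moves --series '[{"jaw": 1,"linear": [0,0,0.02],"roll": -0.02},{"jaw": 1,"linear": [0,0,0.06],"roll": -0.06},{"jaw": 1,"linear": [0,0,0.12],"roll": -0.12},{"jaw": 1,"linear": [0,-0.002,0.18],"roll": -0.18},{"jaw": 1,"linear": [0,-0.003,0.24],"roll": -0.24},{"jaw": 1,"linear": [0,-0.004,0.3],"roll": -0.3},{"jaw": 1,"linear": [0,-0.004,0.36],"roll": -0.36},{"jaw": 1,"linear": [0,-0.005,0.42],"roll": -0.42},{"jaw": 1,"linear": [0,-0.006,0.48],"roll": -0.48},{"jaw": 1,"linear": [0,-0.007,0.54],"roll": -0.54},{"jaw": 1,"linear": [0,-0.007,0.6],"roll": -0.6},{"jaw": 1,"linear": [0,-0.008,0.66],"roll": -0.66},{"jaw": 1,"linear": [0,-0.009,0.72],"roll": -0.72},{"jaw": 1,"linear": [0,-0.01,0.78],"roll": -0.78},{"jaw": 1,"linear": [-0.001,-0.01,0.84],"roll": -0.84},{"jaw": 1,"linear": [-0.002,-0.01,0.88],"roll": -0.87},{"jaw": 1,"linear": [-0.002,-0.01,0.9],"roll": -0.87},{"jaw": 1,"linear": [-0.002,-0.01,0.9],"roll": -0.87},{"jaw": 1,"linear": [-0.002,-0.01,0.9],"roll": -0.87}]'

```text
t: 9.5
tool_pos: [0.4659, -0.2336, 0.2447]
orientation: [1.054, 1.301, -1.054]
force: [-0.0, 0.6, -4.3]
opening: 0.0073
```

```bash
python3 -c "
from h import *
mv([.466,-.2345,.235],11.9)
mv([.5735,-.2118,.235],11.9)
T=cam('top');S=cam('side')
t=lambda im:cv2.convertScaleAbs(cv2.resize(im,(400,400),interpolation=cv2.INTER_CUBIC),alpha=1.5,beta=15)
cv2.imwrite('pics/h1.png',np.hstack([t(T[0][130:270,365:505]),t(S[0][190:370,260:440])]))"
```

```text
t 9.5 pos [ 0.4659 -0.2336  0.2447] yaw 11.95 F [-0.   0.6 -4.3] op 0.0073
 linear [ 0.0161 -0.0002  0.0015] roll 0.0018
t 9.5 pos [ 0.4659 -0.2336  0.2447] yaw 11.95 F [-0.   0.6 -4.3] op 0.0073
 linear [0.0161 0.1829 0.0016] roll 0.0018
```

View pics/h1.png

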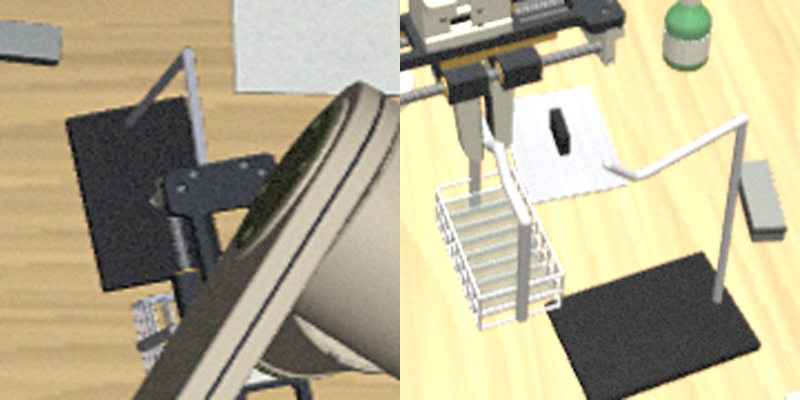

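The basket is held upright, near bar end at (525,218), V top about (495,145), hook tip (608,163), bend (640,177). I'll check the peak prediction against these.

```bash
python3 -c "
from h import *
S=cam('side');s=read_state();p=s['tool_pos'];y=np.array([np.cos(np.radians(101.95)),np.sin(np.radians(101.95)),0]);z=np.array([0,0,1]);x=np.cross(y,z)
f=lambda q:((proj(S,q)+.3-[260,190])/.45+[400,0]).round(0)
b=p+.018*z-.0352*y
print('peak',b+.015*z,f(b+.015*z),'barend-',f(b-.055*y),'V-18',f(b-.018*y),'V+18',f(b+.018*y),'upright foot',f(b-.055*y-.108*z),'far upright',f(b+.055*y-.06*z))
for sx in(-1,1):
  print([f(b+sx*.033*x+sy*.055*y+(h-.112)*z) for sy in(-1,1) for h in (.002,.04)])
m=(.5808,-.2462);d=np.array([.9785,.2062]);print('tip',f([*(m-.027*d),.236]),'bend',f([*m,.21]))
"
```

```text
peak [ 0.47348007 -0.26811157  0.27791887] [499. 150.] barend- [527. 222.] V-18 [509. 183.] V+18 [492. 147.] upright foot [531. 318.] far upright [479. 169.]
[array([488., 334.]), array([485., 302.]), array([443., 223.]), array([440., 191.])]
[array([572., 306.]), array([573., 274.]), array([521., 200.]), array([520., 168.])]
tip [607. 160.] bend [639. 174.]
```

Emit:
apply_moves --series '[{"jaw": 1,"linear": [0.01,0.01,0.0016],"roll": 0},{"jaw": 1,"linear": [0.014,0.03,0.0016],"roll": 0},{"jaw": 1,"linear": [0.014,0.06,0.0016],"roll": 0},{"jaw": 1,"linear": [0.014,0.09,0.0016],"roll": 0},{"jaw": 1,"linear": [0.014,0.12,0.0016],"roll": 0},{"jaw": 1,"linear": [0.014,0.15,0.0016],"roll": 0},{"jaw": 1,"linear": [0.014,0.175,0.0016],"roll": 0},{"jaw": 1,"linear": [0.014,0.183,0.0016],"roll": 0},{"jaw": 1,"linear": [0.014,0.183,0.0016],"roll": 0},{"jaw": 1,"linear": [0.014,0.183,0.0016],"roll": 0}]'

```text
t: 10.9
tool_pos: [0.5734, -0.212, 0.2365]
orientation: [1.054, 1.301, -1.054]
force: [-0.1, -0.3, -3.3]
opening: 0.0074
```

```bash
python3 -c "
from h import *
mv([.5735,-.2118,.188],11.9)
T=cam('top');S=cam('side')
t=lambda im:cv2.convertScaleAbs(cv2.resize(im,(400,400),interpolation=cv2.INTER_CUBIC),alpha=1.5,beta=15)
cv2.imwrite('pics/h2.png',np.hstack([t(T[0][130:250,365:485]),t(S[0][200:350,300:450])]))"
```

```text
t 10.9 pos [ 0.5734 -0.212   0.2365] yaw 11.98 F [-0.1 -0.3 -3.3] op 0.0074
 linear [ 0.0808  0.0002 -0.0002] roll 0.0027
```

View pics/h2.png

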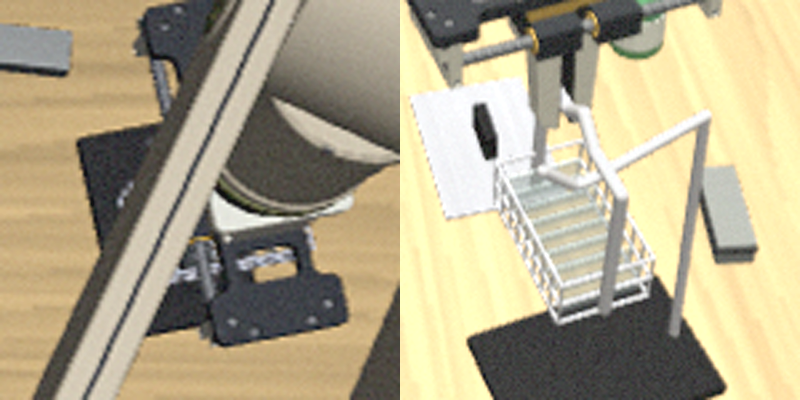

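The handle's V at about (582,115) is over the hook's low part at (580,185), and the hook passes under it. I'll lower it.

Emit:
apply_moves --series '[{"jaw": 1,"linear": [0.015,0,0],"roll": 0},{"jaw": 1,"linear": [0.03,0,0],"roll": 0},{"jaw": 1,"linear": [0.045,0,0],"roll": 0},{"jaw": 1,"linear": [0.058,0,0],"roll": 0},{"jaw": 1,"linear": [0.066,0,0],"roll": 0},{"jaw": 1,"linear": [0.072,0,0],"roll": 0},{"jaw": 1,"linear": [0.076,0,0],"roll": 0},{"jaw": 1,"linear": [0.076,0,0],"roll": 0}]'

```text
t: 12.0
tool_pos: [0.5735, -0.2121, 0.1911]
orientation: [1.054, 1.301, -1.054]
force: [0.6, -0.7, -3.5]
opening: 0.0071
```

Emit:
apply_moves --series '[{"jaw": 1,"linear": [0.003,0,0],"roll": 0},{"jaw": 1,"linear": [0.005,0,0],"roll": 0},{"jaw": 1,"linear": [0.005,0,0],"roll": 0}]'

```text
t: 12.38
tool_pos: [0.5739, -0.2124, 0.1889]
orientation: [1.054, 1.299, -1.054]
force: [0.4, -0.5, -0.4]
opening: 0.0071
```

```bash
python3 -c "
from h import *
mv([.5735,-.2118,.188],11.9);print(read_state()['wrist_torque'])"
```

```text
t 12.38 pos [ 0.5739 -0.2124  0.1889] yaw 11.97 F [ 0.4 -0.5 -0.4] op 0.0071
 linear [ 0.0015 -0.0005 -0.0012] roll 0.0022
[-0.2399219   0.03684751  0.02641934]
```

Contact is at the expected height and the load has moved onto the hook. I'll release with low force first, then open gradually.

Emit:
apply_moves --series '[{"jaw": 1,"linear": [0.001,0,0],"roll": 0},{"jaw": 1,"linear": [0.001,0,0],"roll": 0},{"jaw": 0.8,"linear": [0.001,0,0],"roll": 0},{"jaw": 0.7,"linear": [0.001,0,0],"roll": 0},{"jaw": 0.5,"linear": [0.001,0,0],"roll": 0},{"jaw": 0.3,"linear": [0.001,0,0],"roll": 0},{"jaw": 0.1,"linear": [0.001,0,0],"roll": 0},{"jaw": -0.2,"linear": [0.001,0,0],"roll": 0},{"jaw": -0.2,"linear": [0.001,0,0],"roll": 0},{"jaw": -0.2,"linear": [0.001,0,0],"roll": 0},{"jaw": -0.2,"linear": [0.001,0,0],"roll": 0},{"jaw": -0.2,"linear": [0.001,0,0],"roll": 0}]' --force 5

```text
t: 13.88
tool_pos: [0.5739, -0.2124, 0.1883]
orientation: [1.054, 1.299, -1.054]
force: [-0.3, 0.4, -0.1]
opening: 0.0558
```

```bash
python3 -c "
from h import *
mv([.5735,-.2118,.30],4.5)
T=cam('top');S=cam('side')
t=lambda im:cv2.convertScaleAbs(cv2.resize(im,(400,400),interpolation=cv2.INTER_CUBIC),alpha=1.5,beta=15)
cv2.imwrite('pics/h3.png',t(S[0][200:350,300:450]))"
```

```text
t 13.88 pos [ 0.5739 -0.2124  0.1883] yaw 11.97 F [-0.3  0.4 -0.1] op 0.0558
 linear [-0.1862 -0.0002 -0.0009] roll 0.2488
```

View pics/h3.png

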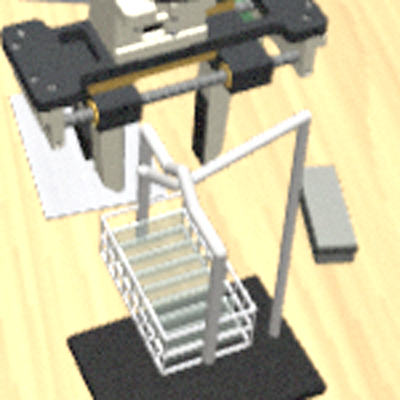

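The basket hangs from the V on the hook bend at (183,175), and the fingers stand clear on both sides of the bar. I'll go up and over to the lid.

Emit:
apply_moves --series '[{"jaw": -0.2,"linear": [-0.03,0,0],"roll": 0},{"jaw": -0.2,"linear": [-0.08,0,0],"roll": 0},{"jaw": -0.2,"linear": [-0.14,0,0],"roll": 0},{"jaw": -0.2,"linear": [-0.186,0,0],"roll": 0},{"jaw": -0.2,"linear": [-0.186,0,0],"roll": 0},{"jaw": -0.2,"linear": [-0.186,0,0],"roll": 0}]'

```text
t: 14.72
tool_pos: [0.5736, -0.2123, 0.2995]
orientation: [1.054, 1.299, -1.054]
force: [0.6, 0.7, -0.3]
opening: 0.056
```

```bash
python3 -c "
from h import *
mv([.5595,-.0107,.08],4.5)
mv([.5595,-.0107,.30],4.5)"
```

```text
t 14.72 pos [ 0.5736 -0.2123  0.2995] yaw 11.96 F [ 0.6  0.7 -0.3] op 0.056
 linear [ 0.3656  0.0463 -0.3339] roll 0.2488
t 14.72 pos [ 0.5736 -0.2123  0.2995] yaw 11.96 F [ 0.6  0.7 -0.3] op 0.056
 linear [-0.0011  0.0466 -0.3335] roll 0.2488
```

Emit:
apply_moves --series '[{"jaw": -0.2,"linear": [0,0.01,-0.08],"roll": 0.05},{"jaw": -0.2,"linear": [0,0.02,-0.16],"roll": 0.15},{"jaw": -0.2,"linear": [0,0.035,-0.25],"roll": 0.2},{"jaw": -0.2,"linear": [0,0.0465,-0.3335],"roll": 0.249},{"jaw": -0.2,"linear": [0.06,0.0465,-0.3335],"roll": 0.249},{"jaw": -0.2,"linear": [0.14,0.0465,-0.3335],"roll": 0.249},{"jaw": -0.2,"linear": [0.22,0.0465,-0.3335],"roll": 0.249},{"jaw": -0.2,"linear": [0.3,0.0465,-0.334],"roll": 0.249},{"jaw": -0.2,"linear": [0.365,0.0465,-0.334],"roll": 0.249},{"jaw": -0.2,"linear": [0.365,0.0465,-0.334],"roll": 0.249},{"jaw": -0.2,"linear": [0.365,0.0465,-0.334],"roll": 0.249}]'

```text
t: 16.1
tool_pos: [0.5599, -0.0107, 0.0813]
orientation: [1.151, 1.243, -1.151]
force: [0.5, -0.6, 0.7]
opening: 0.0558
```

```bash
python3 -c "
from h import *
mv([.5595,-.0107,.014],4.5)"
```

```text
t 16.1 pos [ 0.5599 -0.0107  0.0813] yaw 4.49 F [ 0.5 -0.6  0.7] op 0.0558
 linear [ 1.122e-01 -9.000e-04 -1.000e-04] roll -0.0003
```

Emit:
apply_moves --series '[{"jaw": -0.2,"linear": [0.04,-0.001,0],"roll": 0},{"jaw": -0.2,"linear": [0.08,-0.001,0],"roll": 0},{"jaw": -0.2,"linear": [0.1,-0.001,0],"roll": 0},{"jaw": -0.2,"linear": [0.112,-0.001,0],"roll": 0},{"jaw": -0.2,"linear": [0.112,-0.001,0],"roll": 0},{"jaw": -0.2,"linear": [0.112,-0.001,0],"roll": 0},{"jaw": 1,"linear": [0.112,-0.001,0],"roll": 0},{"jaw": 1,"linear": [0.112,-0.001,0],"roll": 0},{"jaw": 1,"linear": [0.112,-0.001,0],"roll": 0},{"jaw": 1,"linear": [0.112,-0.001,0],"roll": 0},{"jaw": 1,"linear": [0.112,-0.001,0],"roll": 0},{"jaw": 1,"linear": [0.112,-0.001,0],"roll": 0},{"jaw": 1,"linear": [0.112,-0.001,0],"roll": 0},{"jaw": 1,"linear": [0.112,-0.001,0],"roll": 0}]' --force 40

```text
t: 17.85
tool_pos: [0.5594, -0.0108, 0.014]
orientation: [1.151, 1.243, -1.151]
force: [1.1, 0.2, -0.6]
opening: 0.0118
```

Emit:
apply_moves --series '[{"jaw": 1,"linear": [0,0,0],"roll": 0},{"jaw": 1,"linear": [-0.03,0,0],"roll": 0},{"jaw": 1,"linear": [-0.08,0,0],"roll": 0},{"jaw": 1,"linear": [-0.14,0,0],"roll": 0},{"jaw": 1,"linear": [-0.2,0,0],"roll": 0},{"jaw": 1,"linear": [-0.23,0,0],"roll": 0},{"jaw": 1,"linear": [-0.23,0,0],"roll": 0},{"jaw": 1,"linear": [-0.23,0,0],"roll": 0}]'

```text
t: 18.85
tool_pos: [0.5582, -0.0105, 0.1504]
orientation: [1.15, 1.246, -1.152]
force: [-0.4, 0.1, -2.2]
opening: 0.0116
```

```bash
python3 -c "
from h import *
mv([.597,.2535,.15],-14.3)
T=cam('top');S=cam('side')
cv2.imwrite('pics/l1.png',cv2.convertScaleAbs(cv2.resize(T[0][140:290,160:460],(800,400),interpolation=cv2.INTER_CUBIC),alpha=1.5,beta=15))
g=cv2.cvtColor(T[0],cv2.COLOR_BGR2HSV)
"
```

```text
t 18.85 pos [ 0.5582 -0.0105  0.1504] yaw 4.49 F [-0.4  0.1 -2.2] op 0.0116
 linear [ 3.000e-04  9.890e-02 -4.336e-01] roll 0.6265
```

```bash
python3 -c "
from h import *
T=cam('top');S=cam('side')
t=lambda im:cv2.convertScaleAbs(cv2.resize(im,(400,400),interpolation=cv2.INTER_CUBIC),alpha=1.5,beta=15)
cv2.imwrite('pics/l1.png',np.hstack([t(T[0][150:230,177:257]),t(S[0][140:220,290:370])]))"
```

```text
(no output)
```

View pics/l1.png

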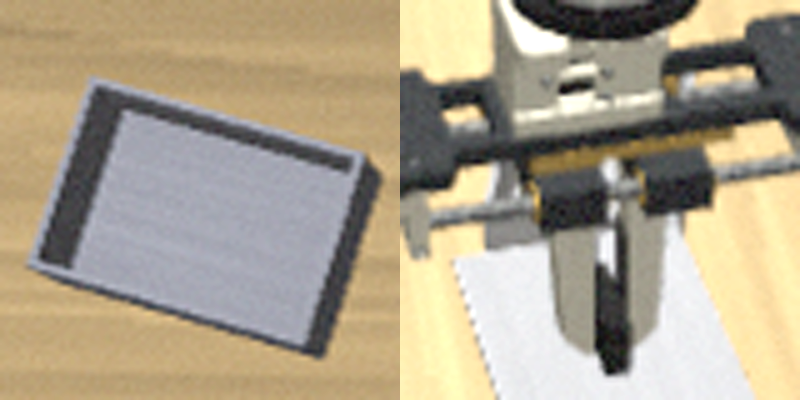

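The dish is empty, with rim corners at about (92,78), (363,157), (306,346), (28,266) in the top crop. The lid is held level by its grip.

```bash
python3 -c "
from h import *
T=cam('top')
P=np.array([onz(T,177+u/5-.4,150+v/5-.4,.06)[:2] for u,v in((92,78),(363,157),(306,346),(28,266))])
print(P.round(4),P.mean(0),[np.linalg.norm(P[i]-P[i-1]).round(4) for i in range(4)])
for a,b in((1,0),(2,3)): d=P[b]-P[a];print(np.degrees(np.arctan2(d[1],d[0])))
mv([.597,.2535,.15],-14.4)"
```

```text
[[0.6621 0.312 ]
 [0.6246 0.1749]
 [0.5302 0.1986]
 [0.5669 0.3376]] [0.59596506 0.25577032] [np.float64(0.0986), np.float64(0.1421), np.float64(0.0973), np.float64(0.1438)]
74.67679189741067
75.20663609095062
t 19.1 pos [ 0.5585 -0.0105  0.1507] yaw 4.49 F [ 0.3  0.  -2.4] op 0.0117
 linear [ 0.0009  0.0985 -0.4337] roll 0.6298
```

Emit:
apply_moves --series '[{"jaw": 1,"linear": [0,0.01,-0.03],"roll": 0.05},{"jaw": 1,"linear": [0,0.02,-0.08],"roll": 0.12},{"jaw": 1,"linear": [0,0.032,-0.14],"roll": 0.21},{"jaw": 1,"linear": [0,0.046,-0.2],"roll": 0.3},{"jaw": 1,"linear": [0,0.06,-0.26],"roll": 0.39},{"jaw": 1,"linear": [0,0.073,-0.32],"roll": 0.48},{"jaw": 1,"linear": [0,0.087,-0.38],"roll": 0.57},{"jaw": 1,"linear": [0,0.097,-0.42],"roll": 0.63},{"jaw": 1,"linear": [0,0.098,-0.435],"roll": 0.636},{"jaw": 1,"linear": [0,0.098,-0.435],"roll": 0.636},{"jaw": 1,"linear": [0,0.098,-0.435],"roll": 0.636},{"jaw": 1,"linear": [0,0.098,-0.435],"roll": 0.636}]'

```text
t: 20.6
tool_pos: [0.5968, 0.2533, 0.1507]
orientation: [1.394, 1.077, -1.396]
force: [0.7, 0.3, -2.6]
opening: 0.0115
```

```bash
python3 -c "
from h import *
mv([.5965,.2542,.083],-14.6)"
```

```text
t 20.6 pos [0.5968 0.2533 0.1507] yaw -14.64 F [ 0.7  0.3 -2.6] op 0.0115
 linear [ 0.1128 -0.0009 -0.0015] roll -0.0013
```

Emit:
apply_moves --series '[{"jaw": 1,"linear": [0.03,-0.001,-0.0015],"roll": 0},{"jaw": 1,"linear": [0.06,-0.001,-0.0015],"roll": 0},{"jaw": 1,"linear": [0.09,-0.001,-0.0015],"roll": 0},{"jaw": 1,"linear": [0.112,-0.001,-0.0015],"roll": 0},{"jaw": 1,"linear": [0.112,-0.001,-0.0015],"roll": 0},{"jaw": 1,"linear": [0.112,-0.001,-0.0015],"roll": 0}]'

```text
t: 21.35
tool_pos: [0.5968, 0.2544, 0.084]
orientation: [1.395, 1.077, -1.395]
force: [-0.5, 0.5, -1.9]
opening: 0.0117
```

```bash
python3 -c "
from h import *
mv([.5965,.2542,.068],-14.6)
T=cam('top');S=cam('side')
t=lambda im:cv2.convertScaleAbs(cv2.resize(im,(400,400),interpolation=cv2.INTER_CUBIC),alpha=1.5,beta=15)
cv2.imwrite('pics/l2.png',np.hstack([t(T[0][150:230,177:257]),t(S[0][130:210,290:370])]))"
```

```text
t 21.35 pos [0.5968 0.2544 0.084 ] yaw -14.63 F [-0.5  0.5 -1.9] op 0.0117
 linear [ 0.0266 -0.0004  0.0004] roll -0.0012
```

View pics/l2.png

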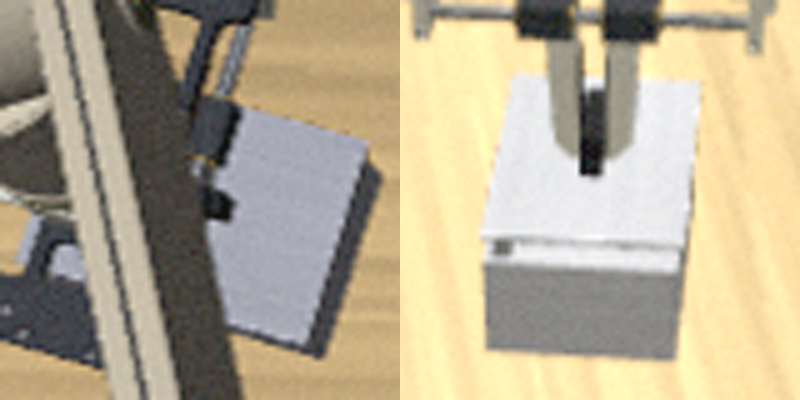

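The lid sits over the dish, near plate edge (482,240) to (685,247), rim (485,262) to (681,270), centred. I'll lower it gently.

Emit:
apply_moves --series '[{"jaw": 1,"linear": [0.006,0,0],"roll": 0},{"jaw": 1,"linear": [0.011,0,0],"roll": 0},{"jaw": 1,"linear": [0.015,0,0],"roll": 0},{"jaw": 1,"linear": [0.019,0,0],"roll": 0},{"jaw": 1,"linear": [0.019,0,0],"roll": 0}]'

```text
t: 22.08
tool_pos: [0.5969, 0.2544, 0.0728]
orientation: [1.395, 1.077, -1.394]
force: [-0.4, 0.3, -1.6]
opening: 0.0114
```

Emit:
apply_moves --series '[{"jaw": 1,"linear": [0.003,0,0],"roll": 0},{"jaw": 1,"linear": [0.006,0,0],"roll": 0},{"jaw": 1,"linear": [0.006,0,0],"roll": 0}]'

```text
t: 22.45
tool_pos: [0.5968, 0.2544, 0.0689]
orientation: [1.395, 1.077, -1.395]
force: [1.6, 0.3, -2.9]
opening: 0.0117
```

```bash
python3 -c "
from h import *
mv([.5965,.2542,.068],-14.6);print(read_state()['wrist_torque'])"
```

```text
t 22.45 pos [0.5968 0.2544 0.0689] yaw -14.64 F [ 1.6  0.3 -2.9] op 0.0117
 linear [ 0.0015 -0.0004  0.0004] roll -0.0012
[-0.03290547  0.0534635   0.00021435]
```

Emit:
apply_moves --series '[{"jaw": 1,"linear": [0.002,0,0],"roll": 0},{"jaw": 1,"linear": [0.003,0,0],"roll": 0},{"jaw": 1,"linear": [0.003,0,0],"roll": 0}]'

```text
t: 22.82
tool_pos: [0.597, 0.2544, 0.0681]
orientation: [1.395, 1.077, -1.394]
force: [-3.1, -0.5, 6.1]
opening: 0.0119
```

Contact with +6 N at the expected home height (0.068). I'll release and retreat.

Emit:
apply_moves --series '[{"jaw": 0.7,"linear": [0,0,0],"roll": 0},{"jaw": 0.5,"linear": [0,0,0],"roll": 0},{"jaw": 0.2,"linear": [0,0,0],"roll": 0},{"jaw": 0,"linear": [0,0,0],"roll": 0},{"jaw": 0,"linear": [0,0,0],"roll": 0},{"jaw": 0,"linear": [0,0,0],"roll": 0},{"jaw": 0,"linear": [0,0,0],"roll": 0},{"jaw": 0,"linear": [-0.04,0,0],"roll": 0},{"jaw": 0,"linear": [-0.1,0,0],"roll": 0},{"jaw": 0,"linear": [-0.18,0,0],"roll": 0},{"jaw": 0,"linear": [-0.28,0,0],"roll": 0},{"jaw": 0,"linear": [-0.3,0,0.1],"roll": 0},{"jaw": 0,"linear": [-0.3,-0.15,0],"roll": 0},{"jaw": 0,"linear": [-0.3,-0.25,0],"roll": 0},{"jaw": 0,"linear": [-0.3,-0.3,0],"roll": 0},{"jaw": 0,"linear": [-0.3,-0.3,0],"roll": 0},{"jaw": 0,"linear": [-0.3,-0.3,0],"roll": 0}]'

```text
t: 24.95
tool_pos: [0.4228, 0.3002, 0.2483]
orientation: [1.395, 1.077, -1.392]
force: [0.0, -0.3, 0.2]
opening: 0.0468
```

```bash
python3 -c "
from h import *
mv([.5965,.2542,.068],-14.6)
T=cam('top');S=cam('side')
t=lambda im:cv2.convertScaleAbs(cv2.resize(im,(400,400),interpolation=cv2.INTER_CUBIC),alpha=1.5,beta=15)
t2=lambda im:cv2.convertScaleAbs(cv2.resize(im,(800,200),interpolation=cv2.INTER_CUBIC),alpha=1.5,beta=15)
cv2.imwrite('pics/f.png',np.vstack([np.hstack([t(S[0][130:210,290:370]),t(S[0][220:350,300:430])]),t2(T[0][130:230,170:570])]))
def f(p,o,w): q=proj(S,p);return ((q-o)*400/w).round(0)
c,sn=np.cos(np.radians(-14.6)),np.sin(np.radians(-14.6));X=np.array([c,sn,0]);Y=np.array([-sn,c,0])
for z in(.064,.060):print([f(np.array([.5965,.2542,z])+a*X*(.052 if z>.062 else .05)+b*Y*(.074 if z>.062 else .072),(290,130),80).tolist() for a,b in((-1,-1),(1,-1),(1,1),(-1,1))])
d=np.array([.9785,.2062,0]);e=np.array([-.2062,.9785,0]);m=np.array([.5808,-.2462,0]);z=np.array([0,0,1])
print('hook',[ (n,f(m+q,(300,220),130).tolist()) for n,q in(('peak',.221*z),('bar-',.206*z-.055*e),('bar+',.206*z+.055*e),('foot-',.098*z-.055*e),('c--',.096*z-.055*e-.033*d),('c+-',.096*z-.055*e+.033*d),('c-+',.096*z+.055*e-.033*d))])
"
```

```text
t 24.95 pos [0.4228 0.3002 0.2483] yaw -14.57 F [ 0.  -0.3  0.2] op 0.0468
 linear [0.3012 0.2989 0.0015] roll 0.0011
[[76.0, 256.0], [281.0, 267.0], [297.0, 101.0], [109.0, 93.0]]
[[81.0, 260.0], [277.0, 270.0], [293.0, 109.0], [113.0, 101.0]]
hook [('peak', [208.0, 134.0]), ('bar-', [251.0, 225.0]), ('bar+', [167.0, 86.0]), ('foot-', [239.0, 348.0]), ('c--', [186.0, 368.0]), ('c+-', [291.0, 333.0]), ('c-+', [113.0, 226.0])]
```

View pics/f.png

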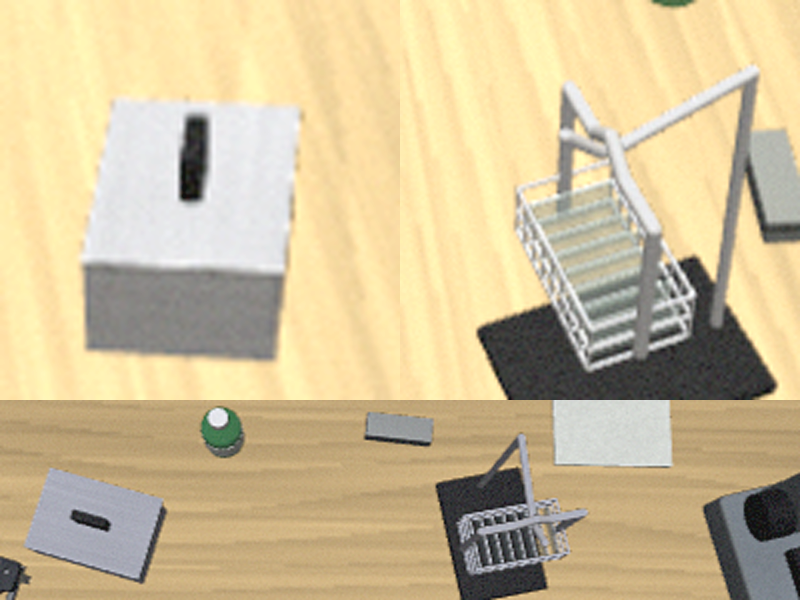

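The lid lies flush on the rim with no gap at (85,262) to (282,270). The basket hangs from its peak at (608,133), corners within a few pixels of the level prediction. The bottle and slide box look unmoved, so I'm handing in.

```bash
python3 -c "
from h import *
T=cam('top')
q=np.argwhere(cv2.inRange(cv2.cvtColor(T[0],cv2.COLOR_BGR2HSV)[240:330,240:315],(0,0,90),(179,60,255))>0).mean(0)[::-1]+[240,240];print('petri px',q)
print(close_job())"
```

```text
petri px [276.44965278 285.99652778]
the job is handed in; nothing more can be done
None
```

I hung the slide basket on the drain stand by the peak of its handle, then lowered the lid onto the empty dish. I handed the job in after about 25 s of robot time.

**Basket:** I pinched the bar 35 mm off its middle, carried the basket upright and passed it over the hook's tip. Its weight came off the gripper at the expected height. In the last side view, the peak and two of the basket points I compared fell within about 2 crop pixels of where a level, properly hung basket should be. The near end of the bar read about 10 crop pixels low, or roughly 3 to 5 mm. That suggests a tilt of no more than about 2°, or a reading error on the thick rod. I did not check that further.

**Lid:** It met the rim with about 6 N, at the computed home height. The last picture shows its plate flush on the rim with no gap.

**Surroundings:** The dish stayed put when I lifted the basket out. The gripper was clear of everything at the end. The bottle and slide box look unmoved, and the petri dish is within about a pixel of its starting position.

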